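# Lock a loaded tube carrier with its retaining bar

## Robot

A 6-joint arm with a two-finger parallel gripper is mounted at the origin on the work surface; the furniture and walls round the work are solid. World frame = base frame: x ahead of the robot, y to its left, z up, the work surface at z = 0. Lengths are in m, angles in rad, forces in N, time in s.
With the tool pointing down it reaches from about 0.25 to 0.775 m from the base axis. Payload 4 kg.
Tool frame: the origin (TCP) lies midway between the tips of the shut fingers; the grasp point (between the pads) lies 19 mm behind it (grip_point_offset is the distance from the TCP to the grasp point, in m); z points along the fingers, y is the line along which they close (so a half turn about z gives the same grasp; the last joint's range is limited). The gripper opens to 94 mm and grips with 3 to 60 N. Pads are 16 mm wide; open, the fingers measure 119 mm over their backs; the gripper's body (75 mm by 177 mm) begins 78 mm behind the grasp point.
Start: joints at [1.157, 0.087, 1.371, -0, 1.684, -0.103], TCP at [0.168, 0.524, 0.206] pointing down, gripper open.
Joint ranges: [-3.1, 3.1], [-0.76, 2.03], [0.27, 2.55], [-1.08, 4.22], [0.17, 2.65], [-2.57, 2.57]. Speed limits (rad/s): [2.79, 2.79, 3.14, 3.14, 3.14, 3.14].

## Interface

Orientations are given as [roll, pitch, yaw] about the fixed x, y, z axes, in that order (R = Rz(yaw) Ry(pitch) Rx(roll)).
In Python, from bench import * gives the robot as it stands.
- The arm moves only by the tool carry_out, never from a script. Its argument "commands" is a list of rows, each a list of 6 numbers: the shift along the tool's x, y, z in m, then the turn, a rotation vector about the tool's x, y, z in rad. In form: [[tx, ty, tz, rx, ry, rz], ...]. A call has exactly 5 rows; each row is the pose to reach, as a shift and turn from the pose commanded when the call began, along the tool's axes at that moment; what a row does not reach only later rows make up. A row lasts 1/10 s, in which the tool goes at most 50 mm and 8.59 degrees, less where a joint would pass 70% of its speed; a pose out of reach is approached as far as the arm can. A call with a gripper value outside its range is refused whole. "jaw" is the opening, from 0 (shut) to 1 (fully open), set as the call begins (left out, the last holds). The fingers move at their own pace and stop on an object; the grip force is fixed at half the most. Time passes only in rows, so rows that repeat a pose let the fingers close, or fill a call up. It gives the time, the measured TCP pose, the force, the opening and the grip force at its end, in the units of the state.
- get_obs(): the state, without advancing time (a new reading comes with each control period).
- snapshot(name): name is "side" or "top"; returns a dict with "img" (400x640x3 uint8, red, green, blue), "range_z" (400x640 float32, m along the optical axis (not along the pixel's ray), 0 where there is no reading), "fx", "fy", "cx", "cy" (pixels), "distortion" ([k1, k2, p1, p2, k3] as OpenCV has them; the pictures are not rectified), "R" (3x3) and "t" (3): a world point X has camera coordinates R X + t. Camera axes: x right, y down, z forward; pixel columns grow to the right and rows downward; lengths in m; the calibration is good to about 2 mm. A picture is of the moment at which its call begins.
- close_job(): hands the job in; it is judged then, once.
The state is a dict: "time": time; "joint_positions": joint angles; "qvel": joint speeds; "joint_torque": joint torques, N m; "tool_pos": TCP position; "ee_rot": TCP orientation; "wrist_force": force on the tool from outside, world axes, zero at the start; "wrist_torque": the same for the moment, N m; "width": finger opening in m; "finger_force": force on a finger pad.
Only numpy, scipy, OpenCV 4.12 (cv2) and the standard library are available. Lean on these libraries where they do the work, as an engineer would, in place of code of your own. Each camera call takes 0.05 s, during which the arm holds its last target. There are 200 camera calls.

## Task

Lock the tubes into the carrier with its retaining bar, the wider of the two bars whose ends stick out of the low grey rack. First lift the white plug adaptor out of the bar's way and stand it upright on the desk to one side; then draw the bar straight out by its end, lay it on the open desk clear of the rack and let go, take it again by the middle and lay it down into the pockets on top of the carrier's two posts, so that it bridges the tubes and rests flat on both. Do not push the adaptor with the bar or drop the bar, leave the narrow bar in the rack, and leave the wash bottle and small vial where they stand.

Things in the scene. Friction and masses are not known exactly. Their poses are not given: they have to be found in the camera images.
- wide_bar: retaining bar, plain aluminium, 28 wide (x) x 180 long (y) x 14 mm thick (z), about 0.2 kg; origin at the centre of its underside. At first it lies in one of the rack's two slots (either one) on the rack's 6 mm floor; only its last 40 mm or so stick out of the mouth, 6 mm above the desk.
- narrow_bar: spare bar, plain aluminium, 20 wide (x) x 140 long (y) x 14 mm thick; origin at the centre of its underside. It lies in the rack's other slot with about 20 mm sticking out, and stays there.
- bar_rack: fixed low grey rack, 110 wide (x) x 150 long (y) x 31 mm high; origin at the centre of its underside. Floor 6 mm thick; two parallel slots along y at x = -26 and +26 mm, each 42 mm wide and 20 mm high under a closed roof; open only at the mouth, the +y face at y = +75 mm. Bars come out along +y.
- adaptor: white block-shaped plug adaptor with a round socket on top, 60 (x) x 45 (y) x 41 mm high, loose; origin at the centre of its underside. At first it stands in front of the rack's mouth, across the way out of the bars.
- carrier: fixed tube carrier, base 90 (x) x 212 (y) x 8 mm, with an orange tube rack and four capped tubes (tops 56 mm above the desk, in a row along y) between two aluminium posts; origin at the centre of its underside. The posts are 56 wide (x) and 40 mm long (y), centred at y = -84 and +84 mm: 128 mm lie free between them.
- seat (a point): where the laid bar's origin belongs: midway between the pockets in the tops of the carrier's posts, at their floors (62 mm above the desk); the bar's length runs along y. Each pocket has side lugs 36 mm apart (x), 14 mm high, 10 mm thick, and a 12 mm high outer end wall; the end walls' inner faces are 190 mm apart (y).
- wash: white wash bottle with a bent spout, loose, 69 (x) x 119 (y, spout included) x 244 mm high; origin under the middle of that outline; the round body, 68 mm across, stands 26 mm to +y of it, the thin spout points to -y
- amber: small pale dropper vial with a black cap, 27 mm across, 70 mm high; origin at the centre of its underside
Not all that is in view belongs to the job. There is more than one size of the adaptor; the job needs the larger.

How it is judged:
On the way, in this order (a step that is already met when the one before it is completed fails the run):
1. the adaptor stands on the desk, let go, clear of the bar's way out (at least 60 mm to the side of the bar's centre line, or 320 mm from the bar's middle) (height (world z) of adaptor below 0.006 m and angle between adaptor's own z axis and vertical below 0.1 rad and contact force between the fingers and adaptor below 0.1 N and (x of adaptor in the frame of wide_bar above 0.06 m or x of adaptor in the frame of wide_bar below -0.06 m or horizontal distance between adaptor and wide_bar above 0.32 m)), for 0.2 s.
2. the wide bar lies flat on the desk, let go, fully out of the rack (height (world z) of wide_bar below 0.004 m and angle between the z axis of wide_bar and the z axis of bar_rack, either way round below 0.04 rad and horizontal distance between wide_bar and bar_rack above 0.155 m and contact force between the fingers and wide_bar below 0.1 N and linear speed of wide_bar below 0.02 m/s), for 0.2 s.
At the end, for the whole second after the job is handed in: The wide bar lies at rest, let go, flat in both pockets of the carrier: its origin within 10 mm of the seat point horizontally and 3 mm in height, its length within 0.08 rad of the carrier's, level within 0.03 rad. The adaptor stands upright at rest on the desk (horizontal distance between wide_bar and seat below 0.01 m and z of wide_bar in the frame of seat between -0.003 and 0.003 m and angle between the y axis of wide_bar and the y axis of carrier, either way round below 0.08 rad and angle between the z axis of wide_bar and the z axis of carrier, either way round below 0.03 rad and linear speed of each of wide_bar, adaptor below 0.01 m/s and contact force between the fingers and wide_bar below 0.1 N and height (world z) of adaptor below 0.006 m and angle between adaptor's own z axis and vertical below 0.1 rad); the robot touches nothing.
It fails at once if the narrow bar is moved by more than 20 mm (distance of narrow_bar from where it was at the start of the episode above 0.02 m).
It fails at once if the wash bottle or vial is moved by more than 25 mm (distance of any of wash, amber from where it was at the start of the episode above 0.025 m).
It fails at once if the bar pushes the adaptor (more than 1 N) (contact force between wide_bar and adaptor above 1 N).
It fails at once if the bar is dropped or thrown: faster than 0.5 m/s while no finger touches it (linear speed of wide_bar above 0.5 m/s and contact force between the fingers and wide_bar below 0.1 N).
It also fails if it takes over 51 s, if anything falls off the work surface, if the arm or the gripper's body presses on something with over 40 N, if the wrist force passes 120 N, or if a joint passes its speed limit or range.

## Working session

There is one attempt and no reset: what is moved stays moved. The work goes in short steps, Python scripts to look and compute and a tool call to move; the robot and the scene stay as the last step left them, time stands still between calls to the robot, and variables do not carry over. Pictures are saved under pics/ and viewed, at most 10 in all, crops included, and the job is handed in when it is done.

Besides the shell and the picture viewer there is one more tool, called after "Call:" as name([rows], argument=value, ...), one row to a line, values as JSON. carry_out: Moves the arm, as the interface text tells. Its arguments: {"type":"object","properties":{"commands":{"type":"array","items":{"type":"array","items":{"type":"number"}}},"jaw":{"type":"number"}},"required":["commands"]}

```bash
mkdir -p pics; cat > h.py <<'E'
from bench import *
import numpy as np, cv2
def snap(n):
    s=snapshot(n); return s
def cloud(s):
    K=np.array([[s['fx'],0,s['cx']],[0,s['fy'],s['cy']],[0,0,1]]);D=np.array(s['distortion'])
    h,w=s['range_z'].shape
    u,v=np.meshgrid(np.arange(w),np.arange(h))
    p=cv2.undistortPoints(np.stack([u,v],-1).reshape(-1,1,2).astype(np.float64),K,D).reshape(h,w,2)
    z=s['range_z'][...,None]
    c=np.concatenate([p*z,z],-1)
    X=(c-np.array(s['t']))@np.array(s['R'])
    X[s['range_z']==0]=np.nan
    return X
def save(s,f,crop=None,k=1):
    im=s['img'][...,::-1]
    if crop: r0,r1,c0,c1=crop; im=im[r0:r1,c0:c1]
    cv2.imwrite(f,cv2.resize(im,None,fx=k,fy=k,interpolation=cv2.INTER_CUBIC))
E
python3 - <<'E'
from h import *
for n in ('top','side'):
    s=snap(n); save(s,f'pics/{n}0.png'); np.savez(f'{n}0.npz',X=cloud(s),img=s['img'])
    print(n,-np.array(s['R']).T@np.array(s['t']),np.array(s['R'])[2])
o=get_obs(); print(o)
E
```

```text
top [ 0.34776063 -0.07470187  0.92727976] [ 0.10701288  0.01457575 -0.99415079]
side [ 0.17816328 -0.94888335  0.82195213] [ 0.21196953  0.73266383 -0.64674   ]
{'time': 0.1, 'joint_positions': array([ 1.15688671e+00,  8.78963229e-02,  1.37208022e+00, -3.62333948e-05,
        1.68356182e+00, -1.03104334e-01]), 'qvel': array([-0.00116599, -0.00152736, -0.00372766, -0.00125906,  0.0006231 ,
       -0.00085226]), 'joint_torque': array([ 2.96973340e-03, -3.41251802e+01, -3.03301585e+01,  7.22001493e-02,
        3.04199662e-02, -1.01307837e-04]), 'tool_pos': array([0.1680305 , 0.52320455, 0.20442449]), 'ee_rot': array([-3.13965357e+00, -1.64436372e-04,  2.83078317e+00]), 'wrist_force': array([0.27359099, 0.42674475, 0.64925603]), 'wrist_torque': array([ 0.02693717,  0.01497465, -0.00187167]), 'finger_force': 0.0, 'width': 0.09390905144358797}
```

View pics/top0.png

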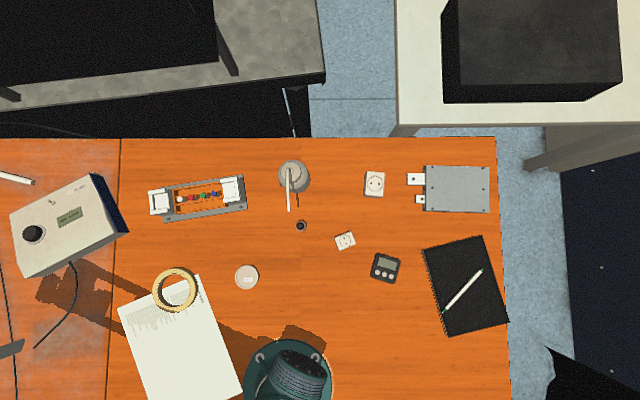

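View pics/side0.png

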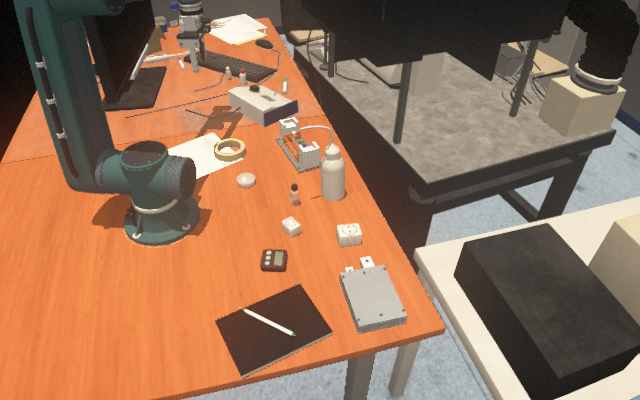

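In the top view there are two white adaptors, at (374,183) and (345,240). The one at (374,183) is larger and stands in front of the rack mouth, so it is the one meant. Two bar ends show at the mouth, at (415,179) and (419,198). The upper one is wider and sticks out further. The carrier is at (198,198), the wash bottle at (294,178) and the vial at (301,226). I'll confirm with a crop and measure.

```bash
python3 - <<'E'
from h import *
d=np.load('top0.npz');X=d['X'];img=d['img']
cv2.imwrite('pics/crop0.png',cv2.resize(img[150:260,325:500,::-1],None,fx=4,fy=4,interpolation=cv2.INTER_CUBIC))
def reg(name,r0,r1,c0,c1,zlo,zhi):
    P=X[r0:r1,c0:c1].reshape(-1,3);P=P[np.isfinite(P[:,0])];P=P[(P[:,2]>zlo)&(P[:,2]<zhi)]
    r=cv2.minAreaRect((P[:,:2]*1000).astype(np.float32))
    print(name,len(P),'c',np.round(r[0],1),'size',np.round(r[1],1),'ang',round(r[2],2),'zmed',np.round(np.percentile(P[:,2],[5,50,95]),4))
reg('desk',255,300,240,350,-.02,.02)
reg('rack',155,222,424,500,.024,.04)
reg('wide',165,190,400,423,.01,.03)
reg('narrow',190,206,408,424,.01,.03)
reg('adaptor',160,206,355,393,.03,.06)
reg('small',225,255,328,362,.015,.06)
reg('carrierbase',165,230,140,255,.004,.012)
reg('carrier',165,230,140,255,.003,.1)
reg('postsL',180,225,140,174,.058,.1)
reg('postsR',165,212,218,250,.058,.1)
reg('lugs',165,230,140,255,.068,.1)
reg('tubes',180,215,174,220,.04,.1)
reg('wash',140,220,265,320,.02,.3)
reg('vial',210,240,290,312,.02,.1)
E
```

```text
desk 4933 c [248.7 -15.7] size [268.4 106.1] ang 89.87 zmed [-0.0025  0.0003  0.0151]
rack 2926 c [ 461.6 -407.3] size [151.3 112.2] ang 88.05 zmed [0.0288 0.0316 0.0343]
wide 199 c [ 487.6 -310.6] size [38.5 27.5] ang 89.53 zmed [0.0146 0.0205 0.0233]
narrow 74 c [ 439.4 -320.4] size [19.8 19.1] ang 0.26 zmed [0.0156 0.0202 0.0229]
adaptor 469 c [ 473.9 -209.9] size [44.9 59.8] ang 83.34 zmed [0.0361 0.0402 0.0433]
small 267 c [ 338.2 -137.6] size [33.6 44.7] ang 21.67 zmed [0.0268 0.0302 0.0332]
carrierbase 1304 c [445.9 226.4] size [159.2 283.6] ang 0.47 zmed [0.0053 0.009  0.0116]
carrier 3611 c [446.5 227. ] size [286.5 160.7] ang 89.78 zmed [0.004  0.0228 0.0759]
postsL 509 c [429.3 294.4] size [58.  41.6] ang 10.22 zmed [0.0603 0.0661 0.0775]
postsR 434 c [456.8 129.4] size [56.  39.7] ang 9.15 zmed [0.0605 0.0698 0.0775]
lugs 471 c [443.6 212.5] size [ 58.  208.1] ang 9.87 zmed [0.0702 0.0752 0.0781]
tubes 211 c [441.9 214.7] size [ 61.9 112.9] ang 8.54 zmed [0.0402 0.0521 0.0587]
wash 894 c [460.8 -10.2] size [ 65.9 117.9] ang 70.55 zmed [0.0612 0.133  0.2385]
vial 106 c [372.6 -32.2] size [25.8 25.4] ang 26.52 zmed [0.041  0.0499 0.071 ]
```

View pics/crop0.png

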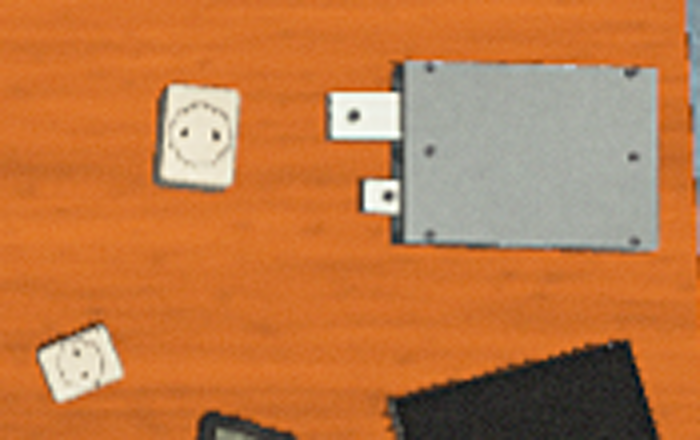

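The crop confirms it: the big adaptor, with its clear 60x45 face, stands in front of the mouth. The wide bar's end is the upper one, with crop pixels about (365,115). I'll now write a small planner that turns world waypoints into rows.

```bash
cat > plan.py <<'E'
import sys,json
from h import *
from scipy.spatial.transform import Rotation as Ro
# args: waypoints x,y,z(mm),closing angle(deg)[,n rows hold/min]
def Rt(a): # tool down, closing (y) axis at angle a deg
    return Ro.from_euler('z',a-90,degrees=True)*Ro.from_matrix(np.diag([-1.,1,-1]))
def plan(wps):
    o=get_obs(); p=np.array(o['tool_pos'])*1000; R=Ro.from_euler('xyz',o['ee_rot'])
    y=R.as_matrix()[:,1]; a=np.degrees(np.arctan2(y[1],y[0]))
    print('now',p.round(1),'closing',round(a,2),'t',round(o['time'],2),'w',round(o['width'],4),'tilt',R.as_matrix()[:2,2].round(4))
    seq=[]; cp,ca=p,a
    for w in wps:
        q=np.array(w[:3],float); b=w[3]
        n=int(max(np.ceil(np.linalg.norm(q-cp)/48),np.ceil(abs(b-ca)/8.2),w[4] if len(w)>4 else 1))
        for i in range(1,n+1): seq.append((cp+(q-cp)*i/n,ca+(b-ca)*i/n))
        cp,ca=q,b
    while len(seq)%5: seq.append(seq[-1])
    bp,bR=p,R
    for k in range(0,len(seq),5):
        rows=[]
        for q,b in seq[k:k+5]:
            d=bR.inv().apply((q-bp)/1000); r=(bR.inv()*Rt(b)).as_rotvec()
            rows.append([round(v,3)+0.0 for v in [*d,*r]])
        print(json.dumps(rows)); bp,bR=seq[k+4][0],Rt(seq[k+4][1])
if __name__=='__main__': plan([list(map(float,s.split(','))) for s in sys.argv[1:]])
E
python3 plan.py 270,250,200,78 290,-140,200,83.3 474,-210,130,83.3 474,-210,70,83.3
```

```text
now [168.  523.2 204.4] closing 72.19 t 0.1 w 0.0939 tilt [-0.0007 -0.0018]
[[-0.026, -0.033, 0.001, -0.002, 0.0, -0.014], [-0.052, -0.065, 0.001, -0.002, 0.0, -0.029], [-0.077, -0.098, 0.002, -0.002, 0.0, -0.043], [-0.103, -0.131, 0.003, -0.002, 0.0, -0.058], [-0.129, -0.164, 0.003, -0.002, 0.0, -0.072]]
[[-0.023, -0.034, 0.001, 0.0, 0.0, -0.014], [-0.047, -0.069, 0.001, 0.0, 0.0, -0.029], [-0.059, -0.111, 0.001, 0.0, 0.0, -0.039], [-0.072, -0.152, 0.001, 0.0, 0.0, -0.05], [-0.084, -0.194, 0.001, 0.0, 0.0, -0.06]]
[[-0.01, -0.042, 0.0, 0.0, 0.0, -0.01], [-0.02, -0.084, 0.0, 0.0, 0.0, -0.021], [-0.03, -0.127, 0.0, 0.0, 0.0, -0.031], [-0.04, -0.169, 0.0, 0.0, 0.0, -0.041], [-0.049, -0.211, 0.0, 0.0, 0.0, -0.051]]
[[-0.008, -0.043, 0.0, 0.0, 0.0, -0.01], [-0.046, -0.052, 0.014, 0.0, 0.0, -0.01], [-0.084, -0.061, 0.028, 0.0, 0.0, -0.01], [-0.123, -0.07, 0.042, 0.0, 0.0, -0.01], [-0.161, -0.08, 0.056, 0.0, 0.0, -0.01]]
[[-0.038, -0.01, 0.014, 0.0, 0.0, 0.0], [-0.038, -0.01, 0.044, 0.0, 0.0, 0.0], [-0.038, -0.01, 0.074, 0.0, 0.0, 0.0], [-0.038, -0.01, 0.074, 0.0, 0.0, 0.0], [-0.038, -0.01, 0.074, 0.0, 0.0, 0.0]]
```

Call:
carry_out([
  [-0.026, -0.033, 0.001, 0, 0, -0.014],
  [-0.052, -0.065, 0.002, 0, 0, -0.029],
  [-0.077, -0.098, 0.002, 0, 0, -0.043],
  [-0.103, -0.131, 0.003, 0, 0, -0.058],
  [-0.129, -0.164, 0.003, 0, 0, -0.072],
], jaw=1)

```text
time: 0.6
tool_pos: [0.2408, 0.3263, 0.2018]
ee_rot: [-3.141, -0.0, 2.904]
wrist_force: [0.7, -0.0, -0.1]
width: 0.0939
finger_force: 0.0
```

Call:
carry_out([
  [-0.023, -0.034, 0, 0, 0, -0.014],
  [-0.047, -0.069, 0, 0, 0, -0.029],
  [-0.059, -0.111, 0, 0, 0, -0.039],
  [-0.072, -0.152, 0, 0, 0, -0.05],
  [-0.084, -0.194, 0, 0, 0, -0.06],
])

```text
time: 1.1
tool_pos: [0.2761, 0.1182, 0.2021]
ee_rot: [-3.141, 0.0, 2.964]
wrist_force: [1.2, -0.3, -0.2]
width: 0.0941
finger_force: 0.0
```

Call:
carry_out([
  [-0.01, -0.042, 0, 0, 0, -0.01],
  [-0.02, -0.084, 0, 0, 0, -0.021],
  [-0.03, -0.127, 0, 0, 0, -0.031],
  [-0.04, -0.169, 0, 0, 0, -0.041],
  [-0.049, -0.211, 0, 0, 0, -0.051],
])

```text
time: 1.6
tool_pos: [0.2867, -0.0983, 0.2023]
ee_rot: [3.142, 0.001, 3.014]
wrist_force: [1.1, 0.2, 0.6]
width: 0.0938
finger_force: 0.0
```

Tracking is good. Next I go above the adaptor.

Call:
carry_out([
  [-0.008, -0.043, 0, 0, 0, -0.01],
  [-0.046, -0.052, 0.014, 0, 0, -0.01],
  [-0.084, -0.061, 0.028, 0, 0, -0.01],
  [-0.123, -0.07, 0.042, 0, 0, -0.01],
  [-0.161, -0.08, 0.056, 0, 0, -0.01],
])

```text
time: 2.1
tool_pos: [0.4378, -0.1972, 0.1452]
ee_rot: [3.141, -0.001, 3.023]
wrist_force: [-0.4, -0.0, 0.5]
width: 0.0939
finger_force: 0.0
```

Call:
carry_out([
  [-0.038, -0.01, 0.014, 0, 0, 0],
  [-0.038, -0.01, 0.044, 0, 0, 0],
  [-0.038, -0.01, 0.074, 0, 0, 0],
  [-0.038, -0.01, 0.074, 0, 0, 0],
  [-0.038, -0.01, 0.074, 0, 0, 0],
])

```text
time: 2.6
tool_pos: [0.4729, -0.2106, 0.0721]
ee_rot: [3.141, -0.002, 3.024]
wrist_force: [0.8, 0.1, 0.1]
width: 0.0943
finger_force: 0.0
```

```bash
python3 plan.py 474,-210,13,83.3,3 474,-210,13,83.3,2
```

```text
now [ 472.9 -210.6   72.1] closing 83.25 t 2.6 w 0.0943 tilt [-0.0015  0.001 ]
[[0.0, 0.0, 0.02, 0.001, -0.002, 0.0], [-0.001, 0.0, 0.039, 0.001, -0.002, -0.001], [-0.001, 0.001, 0.059, 0.001, -0.002, -0.001], [-0.001, 0.001, 0.059, 0.001, -0.002, -0.001], [-0.001, 0.001, 0.059, 0.001, -0.002, -0.001]]
```

Call:
carry_out([
  [0, 0, 0.02, 0, 0, 0],
  [-0.001, 0, 0.04, 0, 0, 0],
  [-0.001, 0, 0.059, 0, 0, 0],
  [-0.001, 0, 0.059, 0, 0, 0],
  [-0.001, 0, 0.059, 0, 0, 0],
])

```text
time: 3.1
tool_pos: [0.4753, -0.2116, 0.0155]
ee_rot: [-3.141, 0.003, 3.024]
wrist_force: [-0.1, -0.6, 0.4]
width: 0.0939
finger_force: 0.0
```

Call:
carry_out([
  [0, 0, 0, 0, 0, 0],
  [0, 0, 0, 0, 0, 0],
  [0, 0, 0, 0, 0, 0],
  [0, 0, 0, 0, 0, 0],
  [0, 0, 0, 0, 0, 0],
], jaw=0)

```text
time: 3.6
tool_pos: [0.4744, -0.2111, 0.0137]
ee_rot: [-3.142, 0.0, 3.024]
wrist_force: [0.0, 0.1, -0.1]
width: 0.0578
finger_force: 0.0
```

Call:
carry_out([
  [0, 0, 0, 0, 0, 0],
  [0, 0, 0, 0, 0, 0],
  [0, 0, 0, 0, 0, 0],
  [0, 0, 0, 0, 0, 0],
  [0, 0, 0, 0, 0, 0],
])

```text
time: 4.1
tool_pos: [0.4743, -0.2109, 0.0134]
ee_rot: [3.141, -0.0, 3.024]
wrist_force: [-1.1, -0.3, 1.1]
width: 0.0446
finger_force: 30.0
```

Call:
carry_out([
  [0, 0, -0.01, 0, 0, 0],
  [0, 0, -0.025, 0, 0, 0],
  [0, 0, -0.04, 0, 0, 0],
  [0.03, -0.008, -0.05, 0, 0, 0],
  [0.06, -0.016, -0.05, 0, 0, 0],
])

```text
time: 4.6
tool_pos: [0.4138, -0.2208, 0.0659]
ee_rot: [-3.139, 0.004, 3.025]
wrist_force: [0.4, 0.4, -1.3]
width: 0.0449
finger_force: 30.0
```

Call:
carry_out([
  [0.02, -0.005, 0, 0, 0, 0],
  [0.038, -0.01, 0, 0, 0, 0],
  [0.038, -0.01, 0.015, 0, 0, 0],
  [0.038, -0.01, 0.03, 0, 0, 0],
  [0.038, -0.01, 0.04, 0, 0, 0],
])

```text
time: 5.1
tool_pos: [0.3736, -0.2252, 0.0231]
ee_rot: [3.142, -0.0, 3.023]
wrist_force: [0.2, -0.6, -0.1]
width: 0.0448
finger_force: 30.0
```

Call:
carry_out([
  [0, 0, 0.005, 0, 0, 0],
  [0, 0, 0.008, 0, 0, 0],
  [0, 0, 0.01, 0, 0, 0],
  [0, 0, 0.01, 0, 0, 0],
  [0, 0, 0.01, 0, 0, 0],
])

```text
time: 5.6
tool_pos: [0.3743, -0.2255, 0.0139]
ee_rot: [-3.141, 0.001, 3.024]
wrist_force: [0.1, -0.3, -1.4]
width: 0.0447
finger_force: 30.0
```

Call:
carry_out([
  [0, 0, 0, 0, 0, 0],
  [0, 0, 0, 0, 0, 0],
  [0, 0, 0, 0, 0, 0],
  [0, 0, 0, 0, 0, 0],
  [0, 0, 0, 0, 0, 0],
], jaw=0.9)

```text
time: 6.1
tool_pos: [0.374, -0.2253, 0.0135]
ee_rot: [3.142, 0.0, 3.024]
wrist_force: [0.0, 0.2, -0.4]
width: 0.0815
finger_force: 0.0
```

```bash
python3 plan.py 374,-225,90,83.3,2 487,-303,90,-1.2 487,-303,60,-1.2,2
```

```text
now [ 374.  -225.3   13.5] closing 83.25 t 6.1 w 0.0815 tilt [0.0001 0.    ]
[[0.0, 0.0, -0.038, 0.0, 0.0, 0.0], [0.0, 0.0, -0.076, 0.0, 0.0, -0.001], [-0.011, -0.006, -0.076, 0.0, 0.0, 0.133], [-0.022, -0.011, -0.076, 0.0, 0.0, 0.267], [-0.033, -0.017, -0.076, 0.0, 0.0, 0.401]]
[[-0.012, -0.001, 0.0, 0.0, 0.0, 0.134], [-0.025, -0.002, 0.0, 0.0, 0.0, 0.268], [-0.037, -0.003, 0.0, 0.0, 0.0, 0.402], [-0.05, -0.004, 0.0, 0.0, 0.0, 0.536], [-0.062, -0.005, 0.0, 0.0, 0.0, 0.67]]
[[-0.01, 0.007, 0.0, 0.0, 0.0, 0.134], [-0.021, 0.014, 0.0, 0.0, 0.0, 0.268], [-0.031, 0.021, 0.0, 0.0, 0.0, 0.402], [-0.031, 0.021, 0.015, 0.0, 0.0, 0.402], [-0.031, 0.021, 0.03, 0.0, 0.0, 0.402]]
```

Call:
carry_out([
  [0, 0, -0.038, 0, 0, 0],
  [0, 0, -0.076, 0, 0, 0],
  [-0.011, -0.006, -0.076, 0, 0, 0.133],
  [-0.022, -0.011, -0.076, 0, 0, 0.267],
  [-0.033, -0.017, -0.076, 0, 0, 0.401],
])

```text
time: 6.6
tool_pos: [0.4053, -0.2464, 0.09]
ee_rot: [-3.142, 0.001, 2.617]
wrist_force: [-1.1, 0.5, 0.4]
width: 0.0847
finger_force: 0.0
```

Call:
carry_out([
  [-0.012, -0.001, 0, 0, 0, 0.134],
  [-0.025, -0.002, 0, 0, 0, 0.268],
  [-0.037, -0.003, 0, 0, 0, 0.402],
  [-0.05, -0.004, 0, 0, 0, 0.536],
  [-0.062, -0.005, 0, 0, 0, 0.67],
], jaw=0.47)

```text
time: 7.1
tool_pos: [0.4565, -0.2815, 0.0893]
ee_rot: [-3.141, -0.0, 1.947]
wrist_force: [0.6, 0.1, -0.6]
width: 0.0482
finger_force: 0.0
```

Call:
carry_out([
  [-0.01, 0.007, 0, 0, 0, 0.134],
  [-0.021, 0.014, 0, 0, 0, 0.268],
  [-0.031, 0.021, 0, 0, 0, 0.402],
  [-0.031, 0.021, 0.015, 0, 0, 0.402],
  [-0.031, 0.021, 0.03, 0, 0, 0.402],
])

```text
time: 7.6
tool_pos: [0.4869, -0.3019, 0.0582]
ee_rot: [-3.141, -0.0, 1.554]
wrist_force: [0.5, 0.1, -0.0]
width: 0.0443
finger_force: 0.0
```

```bash
python3 - <<'E'
from h import *
s=snap('side'); save(s,'pics/side1.png',(200,340,260,430),4)
X=cloud(s)
s=snap('top'); Y=cloud(s)
P=Y[160:260,340:400].reshape(-1,3);P=P[(P[:,2]>.034)&(P[:,2]<.05)&(P[:,1]>-.27)&(P[:,1]<-.18)&(P[:,0]<.43)]
print(len(P),cv2.minAreaRect((P[:,:2]*1000).astype(np.float32)) if len(P)>5 else 0)
P=Y[160:195,400:424].reshape(-1,3);P=P[(P[:,2]>.012)&(P[:,2]<.027)]
print(len(P),cv2.minAreaRect((P[:,:2]*1000).astype(np.float32)) if len(P)>5 else 0)
E
python3 plan.py 487,-303,9,-1.2,3 487,-303,9,-1.2,2
```

```text
12 ((374.74951171875, -203.55810546875), (6.295259952545166, 10.12352466583252), 47.8073616027832)
4 0
now [ 484.4 -300.1   55.1] closing -1.04 t 7.7 w 0.0438 tilt [-0.0065  0.005 ]
[[-0.001, 0.001, 0.015, -0.007, -0.005, 0.001], [-0.002, 0.002, 0.031, -0.007, -0.005, 0.002], [-0.003, 0.003, 0.046, -0.007, -0.005, 0.003], [-0.003, 0.003, 0.046, -0.007, -0.005, 0.003], [-0.003, 0.003, 0.046, -0.007, -0.005, 0.003]]
```

View pics/side1.png

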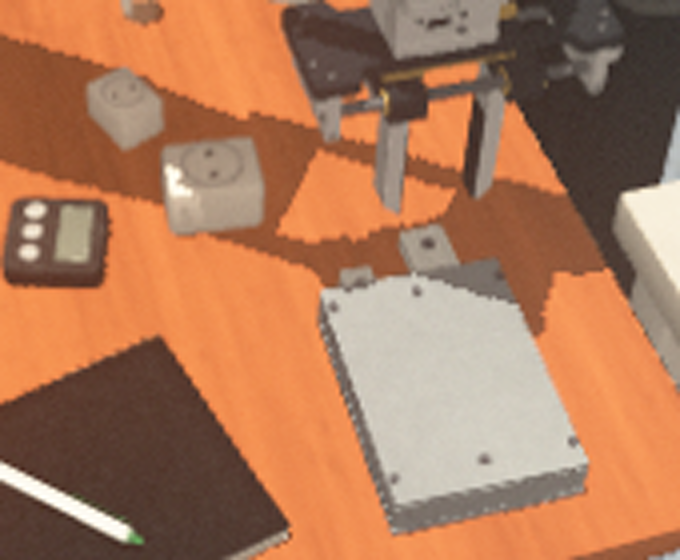

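The side crop shows the adaptor upright at crop (212,185). Both bars are still in the rack, and the fingers straddle the wide bar's end at (428,245). Down to grip.

Call:
carry_out([
  [0, 0, 0.015, 0, 0, 0],
  [0, 0, 0.03, 0, 0, 0],
  [0, 0, 0.042, 0, 0, 0],
  [0, 0, 0.049, 0, 0, 0],
  [0, 0, 0.049, 0, 0, 0],
])

```text
time: 8.2
tool_pos: [0.4862, -0.3014, 0.0086]
ee_rot: [-3.139, -0.002, 1.551]
wrist_force: [0.7, -0.2, -0.3]
width: 0.0444
finger_force: 0.0
```

Call:
carry_out([
  [0, 0, 0, 0, 0, 0],
  [0, 0, 0, 0, 0, 0],
  [0, 0, 0, 0, 0, 0],
  [0, 0, 0, 0, 0, 0],
  [0, 0, 0, 0, 0, 0],
])

```text
time: 8.7
tool_pos: [0.4874, -0.3022, 0.0108]
ee_rot: [3.141, 0.0, 1.551]
wrist_force: [0.4, 0.6, 0.2]
width: 0.044
finger_force: 0.0
```

```bash
python3 - <<'E'
from h import *
s=snap('side'); save(s,'pics/side2.png',(200,300,300,420),5)
o=get_obs();print(o['time'],o['tool_pos'],o['wrist_force'])
E
```

```text
8.75 [ 0.48727231 -0.3021925   0.01072151] [ 0.02372761  0.04676625 -1.12736634]
```

View pics/side2.png

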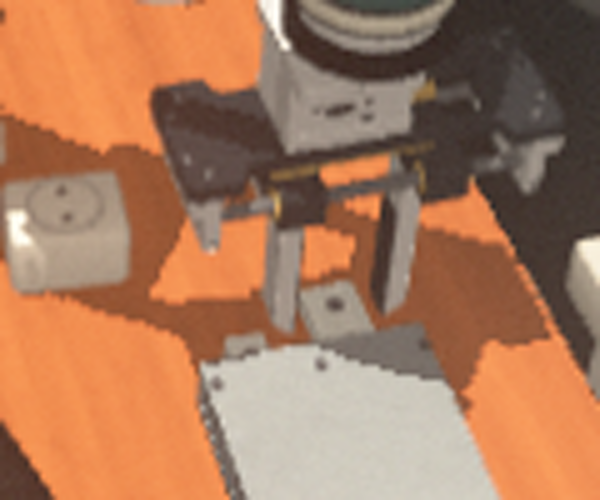

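The fingers straddle the wide bar's end at crop (335,305) and clear the narrow bar at (243,345). I'll close now.

Call:
carry_out([
  [0, 0, 0.002, 0, 0, 0],
  [0, 0, 0.002, 0, 0, 0],
  [0, 0, 0.002, 0, 0, 0],
  [0, 0, 0.002, 0, 0, 0],
  [0, 0, 0.002, 0, 0, 0],
], jaw=0)

```text
time: 9.25
tool_pos: [0.4871, -0.3019, 0.0082]
ee_rot: [-3.141, -0.0, 1.551]
wrist_force: [0.1, -0.1, -0.7]
width: 0.0278
finger_force: 30.0
```

Call:
carry_out([
  [0.004, 0, 0, 0, 0, 0],
  [0.009, 0, 0, 0, 0, 0],
  [0.015, 0, 0, 0, 0, 0],
  [0.022, 0, 0, 0, 0, 0],
  [0.03, 0, 0, 0, 0, 0],
])

```text
time: 9.75
tool_pos: [0.4877, -0.2714, 0.0084]
ee_rot: [-3.142, -0.0, 1.551]
wrist_force: [0.8, -0.2, -0.9]
width: 0.0277
finger_force: 30.0
```

Call:
carry_out([
  [0.012, 0, 0, 0, 0, 0],
  [0.024, 0, 0, 0, 0, 0],
  [0.036, 0, 0, 0, 0, 0],
  [0.048, 0.001, 0, 0, 0, 0],
  [0.06, 0.001, 0, 0, 0, 0],
])

```text
time: 10.25
tool_pos: [0.4901, -0.2109, 0.0085]
ee_rot: [3.141, -0.0, 1.551]
wrist_force: [0.3, -0.4, -1.5]
width: 0.0275
finger_force: 30.0
```

Call:
carry_out([
  [0.014, 0, 0, 0, 0, 0],
  [0.028, 0, 0, 0, 0, 0],
  [0.042, 0, 0, 0, 0, 0],
  [0.056, 0.001, 0, 0, 0, 0],
  [0.07, 0.001, 0, 0, 0, 0],
])

```text
time: 10.75
tool_pos: [0.4923, -0.1406, 0.0083]
ee_rot: [-3.141, -0.001, 1.551]
wrist_force: [0.4, -0.2, -2.2]
width: 0.0277
finger_force: 30.0
```

```bash
python3 - <<'E'
from h import *
s=snap('side'); save(s,'pics/side3.png',(180,300,280,420),5)
o=get_obs();print(o['time'],o['tool_pos'],o['wrist_force'],o['width'])
E
```

```text
10.8 [ 0.49205649 -0.13853266  0.00811704] [-0.66492175  2.01344091 -1.63163701] 0.0275734848875443
```

View pics/side3.png

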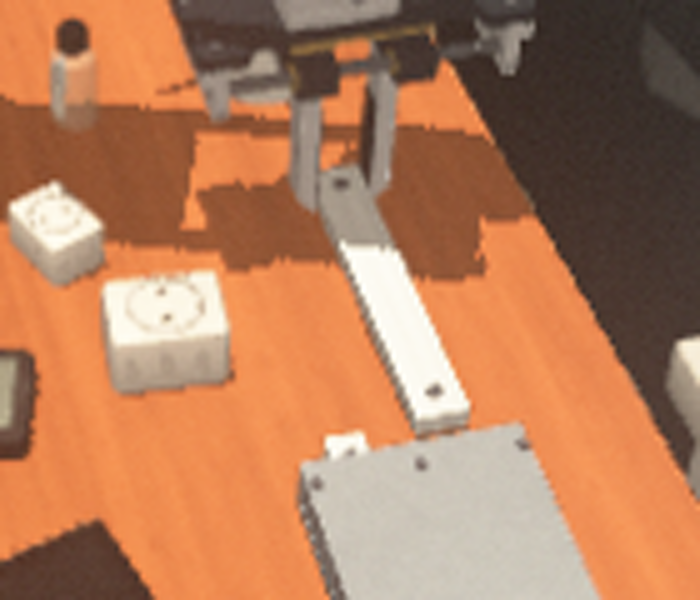

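The bar is fully out: its tail is at crop (440,415), clear of the mouth. Lower it 6 mm and release.

Call:
carry_out([
  [0, 0, 0.003, 0, 0, 0],
  [0, 0, 0.005, 0, 0, 0],
  [0, 0, 0.006, 0, 0, 0],
  [0, 0, 0.006, 0, 0, 0],
  [0, 0, 0.006, 0, 0, 0],
])

```text
time: 11.3
tool_pos: [0.4924, -0.1426, 0.0025]
ee_rot: [3.141, 0.0, 1.55]
wrist_force: [-0.8, 0.0, -1.4]
width: 0.0275
finger_force: 30.0
```

Call:
carry_out([
  [0, 0, 0, 0, 0, 0],
  [0, 0, 0, 0, 0, 0],
  [0, 0, 0, 0, 0, 0],
  [0, 0, 0, 0, 0, 0],
  [0, 0, 0, 0, 0, 0],
], jaw=0.6)

```text
time: 11.8
tool_pos: [0.4924, -0.1422, 0.0026]
ee_rot: [3.141, 0.0, 1.551]
wrist_force: [-0.1, 0.6, 0.4]
width: 0.0563
finger_force: 0.0
```

Call:
carry_out([
  [0, 0, -0.02, 0, 0, 0],
  [0, 0, -0.05, 0, 0, 0],
  [-0.03, 0, -0.06, 0, 0, 0],
  [-0.06, 0, -0.06, 0, 0, 0],
  [-0.079, -0.002, -0.06, 0, 0, 0],
])

```text
time: 12.3
tool_pos: [0.4893, -0.223, 0.0635]
ee_rot: [3.14, 0.002, 1.55]
wrist_force: [0.4, -0.8, 0.7]
width: 0.0562
finger_force: 0.0
```

```bash
python3 - <<'E'
from h import *
s=snap('side'); save(s,'pics/side4.png',(180,300,280,420),5)
X=cloud(s)
m=(X[...,2]>.008)&(X[...,2]<.022)&(X[...,0]>.45)&(X[...,0]<.54)&(X[...,1]>-.322)&(X[...,1]<-.11)
P=X[m]; r=cv2.minAreaRect((P[:,:2]*1000).astype(np.float32)); print(len(P),r,np.median(P[:,2]))
for lo in np.arange(-.32,-.12,.03):
    Q=P[(P[:,1]>lo)&(P[:,1]<lo+.03)]
    if len(Q)>8: print(round(lo,2),len(Q),Q[:,0].min(),Q[:,0].max(),np.median(Q[:,2]))
o=get_obs();print(o['time'],o['tool_pos'],o['wrist_force'],o['width'])
E
```

```text
520 ((491.1165771484375, -225.42572021484375), (179.81919860839844, 29.62856674194336), 88.5171127319336) 0.01314513022904545
-0.32 106 0.475877639040032 0.5041532713859278 0.01367693086265884
-0.29 100 0.47604893466918 0.5037282506619009 0.014202061775289522
-0.26 99 0.47547202566190644 0.5053262068731056 0.012835283375158175
-0.23 92 0.47674075796358806 0.5061593990701011 0.012695086075524083
-0.2 79 0.47728750282088145 0.5056027913619292 0.012735793281373734
-0.17 40 0.48698163463693844 0.5066170184009323 0.012767743622214316
12.35 [ 0.48866757 -0.22527978  0.0630262 ] [ 0.60575065 -1.9473165  -0.49770117] 0.05630840761864297
```

View pics/side4.png

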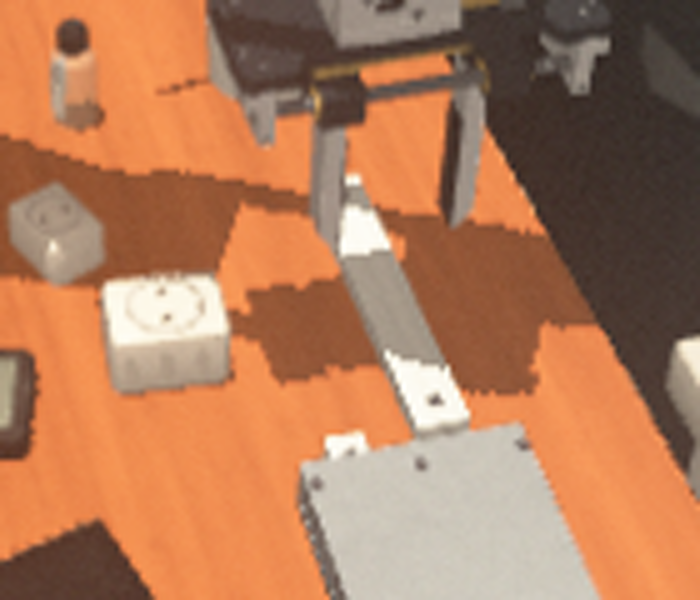

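The bar lies flat with its centre near (491,-225) mm, and the fingers are above its middle. Go down and grip.

Call:
carry_out([
  [0, 0.001, 0.02, 0, 0, 0],
  [0, 0.002, 0.04, 0, 0, 0],
  [0, 0.002, 0.052, 0, 0, 0],
  [0, 0.002, 0.06, 0, 0, 0],
  [0, 0.002, 0.06, 0, 0, 0],
])

```text
time: 12.85
tool_pos: [0.4904, -0.2206, 0.0017]
ee_rot: [-3.14, -0.001, 1.551]
wrist_force: [-0.4, -0.1, -0.1]
width: 0.0566
finger_force: 0.0
```

Call:
carry_out([
  [0, 0, 0, 0, 0, 0],
  [0, 0, 0, 0, 0, 0],
  [0, 0, 0, 0, 0, 0],
  [0, 0, 0, 0, 0, 0],
  [0, 0, 0, 0, 0, 0],
], jaw=0)

```text
time: 13.35
tool_pos: [0.4911, -0.2213, 0.003]
ee_rot: [3.141, 0.0, 1.551]
wrist_force: [-0.4, 0.5, 1.0]
width: 0.0278
finger_force: 30.0
```

Call:
carry_out([
  [0, 0, 0, 0, 0, 0],
  [0, 0, -0.01, 0, 0, 0],
  [0, 0, -0.03, 0, 0, 0],
  [0, 0, -0.06, 0, 0, 0],
  [0, 0, -0.09, 0, 0, 0],
])

```text
time: 13.85
tool_pos: [0.4899, -0.2207, 0.0928]
ee_rot: [-3.139, -0.001, 1.551]
wrist_force: [-0.3, -1.0, -2.0]
width: 0.0277
finger_force: 30.0
```

```bash
python3 plan.py 490,-224,160,-1.2 310,-180,200,-1.2 290,50,200,0 300,150,200,5 443.5,212,180,9.6 443.5,212,120,9.6,3
```

```text
now [ 489.9 -220.7   92.8] closing -1.15 t 13.85 w 0.0277 tilt [-0.0021  0.0013]
[[-0.002, 0.0, -0.034, -0.002, -0.001, 0.0], [-0.003, 0.0, -0.067, -0.002, -0.001, 0.001], [0.007, -0.045, -0.077, -0.002, -0.001, 0.001], [0.017, -0.09, -0.087, -0.002, -0.001, 0.001], [0.027, -0.136, -0.097, -0.002, -0.001, 0.001]]
[[0.01, -0.045, -0.01, 0.0, 0.0, 0.0], [0.056, -0.05, -0.01, 0.0, 0.0, -0.004], [0.102, -0.055, -0.01, 0.0, 0.0, -0.008], [0.148, -0.06, -0.01, 0.0, 0.0, -0.013], [0.194, -0.065, -0.01, 0.0, 0.0, -0.017]]
[[0.046, -0.004, 0.0, 0.0, 0.0, -0.004], [0.079, -0.001, 0.0, 0.0, 0.0, -0.033], [0.113, 0.002, 0.0, 0.0, 0.0, -0.062], [0.146, 0.005, 0.0, 0.0, 0.0, -0.091], [0.162, 0.041, 0.005, 0.0, 0.0, -0.112]]
[[0.012, 0.037, 0.005, 0.0, 0.0, -0.02], [0.023, 0.075, 0.01, 0.0, 0.0, -0.04], [0.035, 0.112, 0.015, 0.0, 0.0, -0.06], [0.035, 0.112, 0.035, 0.0, 0.0, -0.06], [0.035, 0.112, 0.055, 0.0, 0.0, -0.06]]
[[0.0, 0.0, 0.02, 0.0, 0.0, 0.0], [0.0, 0.0, 0.02, 0.0, 0.0, 0.0], [0.0, 0.0, 0.02, 0.0, 0.0, 0.0], [0.0, 0.0, 0.02, 0.0, 0.0, 0.0], [0.0, 0.0, 0.02, 0.0, 0.0, 0.0]]
```

Call:
carry_out([
  [0, 0, -0.034, 0, 0, 0],
  [0, 0, -0.067, 0, 0, 0],
  [0.007, -0.04, -0.077, 0, 0, 0],
  [0.017, -0.085, -0.087, 0, 0, 0],
  [0.027, -0.13, -0.097, 0, 0, 0],
])

```text
time: 14.35
tool_pos: [0.3597, -0.191, 0.1897]
ee_rot: [-3.141, -0.0, 1.551]
wrist_force: [0.1, -0.7, -0.2]
width: 0.0277
finger_force: 30.0
```

Call:
carry_out([
  [0.01, -0.045, -0.01, 0, 0, 0],
  [0.056, -0.055, -0.01, 0, 0, -0.004],
  [0.102, -0.06, -0.01, 0, 0, -0.008],
  [0.148, -0.065, -0.01, 0, 0, -0.013],
  [0.194, -0.07, -0.01, 0, 0, -0.017],
])

```text
time: 14.85
tool_pos: [0.2942, 0.005, 0.1997]
ee_rot: [3.14, -0.0, 1.565]
wrist_force: [0.7, 0.1, -1.8]
width: 0.0275
finger_force: 30.0
```

Call:
carry_out([
  [0.046, -0.004, 0, 0, 0, -0.004],
  [0.079, -0.001, 0, 0, 0, -0.033],
  [0.113, 0.002, 0, 0, 0, -0.062],
  [0.146, 0.005, 0, 0, 0, -0.091],
  [0.162, 0.041, 0.005, 0, 0, -0.112],
])

```text
time: 15.35
tool_pos: [0.335, 0.1686, 0.196]
ee_rot: [3.139, -0.002, 1.687]
wrist_force: [0.8, -0.9, -0.7]
width: 0.0275
finger_force: 30.0
```

```bash
python3 plan.py 443.5,212,180,9.6 443.5,212,120,9.6,3
```

```text
now [335.  168.6 196. ] closing 6.64 t 15.35 w 0.0275 tilt [0.0019 0.0022]
[[0.01, 0.038, 0.005, 0.002, -0.002, -0.017], [0.02, 0.075, 0.011, 0.002, -0.002, -0.034], [0.031, 0.113, 0.016, 0.002, -0.002, -0.052], [0.03, 0.113, 0.036, 0.002, -0.002, -0.052], [0.03, 0.113, 0.056, 0.002, -0.002, -0.052]]
[[0.0, 0.0, 0.02, 0.0, 0.0, 0.0], [0.0, 0.0, 0.02, 0.0, 0.0, 0.0], [0.0, 0.0, 0.02, 0.0, 0.0, 0.0], [0.0, 0.0, 0.02, 0.0, 0.0, 0.0], [0.0, 0.0, 0.02, 0.0, 0.0, 0.0]]
```

Call:
carry_out([
  [0.01, 0.038, 0.005, 0, 0, -0.017],
  [0.02, 0.075, 0.011, 0, 0, -0.034],
  [0.03, 0.113, 0.016, 0, 0, -0.052],
  [0.03, 0.113, 0.036, 0, 0, -0.052],
  [0.03, 0.113, 0.056, 0, 0, -0.052],
])

```text
time: 15.85
tool_pos: [0.4465, 0.208, 0.1375]
ee_rot: [-3.14, 0.0, 1.732]
wrist_force: [-0.8, 0.3, -2.3]
width: 0.0279
finger_force: 30.0
```

Call:
carry_out([
  [0, 0, 0.015, 0, 0, 0],
  [0, 0, 0.02, 0, 0, 0],
  [0, 0, 0.02, 0, 0, 0],
  [0, 0, 0.02, 0, 0, 0],
  [0, 0, 0.02, 0, 0, 0],
])

```text
time: 16.35
tool_pos: [0.4464, 0.208, 0.1199]
ee_rot: [3.139, -0.0, 1.732]
wrist_force: [-0.4, -0.6, -1.1]
width: 0.0279
finger_force: 30.0
```

```bash
python3 - <<'E'
from h import *
Ps=[]
for n,c in (('side',(100,190,250,370)),('top',(150,240,130,260))):
    s=snap(n); save(s,f'pics/{n}5.png',c,5)
    X=cloud(s)
    m=(X[...,2]>.123)&(X[...,2]<.140)&(X[...,0]>.40)&(X[...,0]<.49)&(X[...,1]>.1)&(X[...,1]<.32)
    P=X[m]; Ps.append(P); print(n,len(P))
    if len(P)>10: print(cv2.minAreaRect((P[:,:2]*1000).astype(np.float32)),P.min(0),P.max(0),np.median(P[:,2]))
    if n=='side':
      # lugs/posts via side view (compare top)
      m=(X[...,2]>.069)&(X[...,2]<.085)&(X[...,0]>.37)&(X[...,0]<.52)&(X[...,1]>.09)&(X[...,1]<.34); P=X[m]
      print('lugs',len(P),cv2.minAreaRect((P[:,:2]*1000).astype(np.float32)) if len(P)>5 else 0)
E
python3 plan.py 443.5,212,120,9.6
```

```text
side 272
((446.5791931152344, 205.18621826171875), (52.574581146240234, 187.67758178710938), 15.926301956176758) [0.41986759 0.11010398 0.12303223] [0.47414941 0.29514848 0.13992588] 0.13021163230415478
lugs 141 ((441.66876220703125, 209.5405731201172), (55.759376525878906, 213.83433532714844), 9.241028785705566)
top 594
((457.7298583984375, 170.84066772460938), (48.536277770996094, 109.21331024169922), 17.614595413208008) [0.42285321 0.11556396 0.12310704] [0.47577878 0.22766927 0.13906348] 0.13123852839854494
now [446.3 208.  119.6] closing 9.22 t 16.45 w 0.0277 tilt [0.002  0.0007]
[[0.004, -0.002, 0.0, 0.002, 0.0, -0.007], [0.004, -0.002, 0.0, 0.002, 0.0, -0.007], [0.004, -0.002, 0.0, 0.002, 0.0, -0.007], [0.004, -0.002, 0.0, 0.002, 0.0, -0.007], [0.004, -0.002, 0.0, 0.002, 0.0, -0.007]]
```

View pics/side5.png

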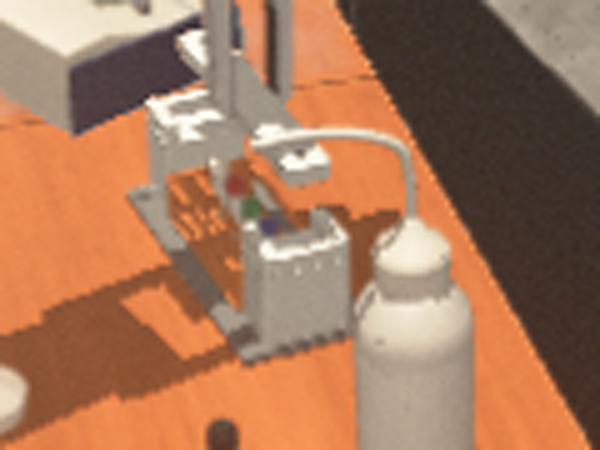

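```bash
python3 - <<'E'
from h import *
a=np.radians(9.5); ey=np.array([-np.sin(a),np.cos(a)]); ex=np.array([np.cos(a),np.sin(a)])
c=np.array([.4435,.212])
for n in ('side','top'):
    s=snap(n); X=cloud(s)
    for nm,lo,hi in (('bar',.122,.136),('lug',.069,.081)):
        m=(X[...,2]>lo)&(X[...,2]<hi)&(abs((X[...,:2]-c)@ex)<.04)&(abs((X[...,:2]-c)@ey)<.125)
        P=X[m][:,:2]-c; u=P@ex*1000; v=P@ey*1000
        print(n,nm,len(v),'v',np.percentile(v,[0,1,99,100]).round(1))
        for b0,b1 in ((-105,-70),(-70,-30),(30,70),(70,105)):
            k=(v>b0)&(v<b1)
            if k.sum()>8: print('   ',b0,b1,k.sum(),'u',np.percentile(u[k],[0,3,97,100]).round(1))
E
```

```text
side bar 260 v [-100.9  -99.8   79.9   84.1]
    -105 -70 67 u [-12.8 -12.7  14.6  15.3]
    -70 -30 51 u [-12.9 -12.4  14.   16.8]
    30 70 29 u [-12.8 -12.8  14.9  16.4]
    70 105 12 u [-11.9 -11.5   2.    2.1]
side lug 148 v [-106.9 -106.   104.4  105.6]
    -105 -70 86 u [-31.4 -31.2  24.4  25.9]
    70 105 41 u [-31.1 -30.3  10.3  11. ]
top bar 597 v [-97.2 -96.9   9.   11.9]
    -105 -70 174 u [-10.8 -10.1  16.1  17.4]
    -70 -30 247 u [-10.9 -10.2  16.6  17.7]
top lug 176 v [-103.8 -103.5  -65.1  -65. ]
    -105 -70 165 u [-28.3 -27.7  26.3  27.2]
    -70 -30 11 u [-28.  -27.7 -19.4 -19.3]
```

View pics/top5.png

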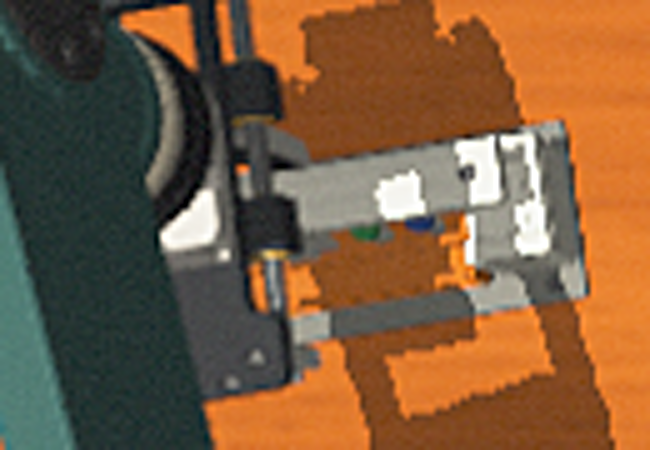

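Top and side views agree. Relative to the carrier, the bar needs about +7.5 mm along its length and -4 mm across. I'll correct, come lower and check.

Call:
carry_out([
  [0.004, -0.002, 0, 0, 0, -0.005],
  [0.0075, -0.004, 0.008, 0, 0, -0.005],
  [0.0075, -0.004, 0.016, 0, 0, -0.005],
  [0.0075, -0.004, 0.024, 0, 0, -0.005],
  [0.0075, -0.004, 0.03, 0, 0, -0.005],
])

```text
time: 17.05
tool_pos: [0.44, 0.2143, 0.087]
ee_rot: [-3.14, 0.0, 1.737]
wrist_force: [0.5, 0.5, -1.8]
width: 0.0277
finger_force: 30.0
```

Call:
carry_out([
  [0, 0, 0, 0, 0, 0],
  [0, 0, 0, 0, 0, 0],
  [0, 0, 0, 0, 0, 0],
  [0, 0, 0, 0, 0, 0],
  [0, 0, 0, 0, 0, 0],
])

```text
time: 17.55
tool_pos: [0.4409, 0.2146, 0.0889]
ee_rot: [3.141, -0.0, 1.737]
wrist_force: [0.3, -0.1, -1.2]
width: 0.0278
finger_force: 30.0
```

```bash
python3 - <<'E'
from h import *
a=np.radians(9.5); ey=np.array([-np.sin(a),np.cos(a)]); ex=np.array([np.cos(a),np.sin(a)])
c=np.array([.4435,.212])
for n in ('side','top'):
    s=snap(n); X=cloud(s); save(s,f'pics/{n}6.png',(100,190,250,370) if n=='side' else (150,240,130,260),5)
    for nm,lo,hi in (('bar',.092,.106),('lug',.069,.081)):
        m=(X[...,2]>lo)&(X[...,2]<hi)&(abs((X[...,:2]-c)@ex)<.04)&(abs((X[...,:2]-c)@ey)<.125)
        P=X[m][:,:2]-c; u=P@ex*1000; v=P@ey*1000
        print(n,nm,len(v),'v',np.percentile(v,[0,1,99,100]).round(1),np.median(X[m][:,2]).round(4))
        for b0,b1 in ((-110,-70),(-70,-30),(30,70),(70,110)):
            k=(v>b0)&(v<b1)
            if k.sum()>8: print('   ',b0,b1,k.sum(),'u',np.percentile(u[k],[0,3,97,100]).round(1))
o=get_obs();print(o['time'],o['tool_pos'])
E
```

```text
side bar 260 v [-93.6 -91.7  85.9  89.2] 0.099
    -110 -70 52 u [-17.4 -16.   11.6  13.4]
    -70 -30 71 u [-16.7 -16.   10.7  11.3]
    30 70 26 u [-17.7 -17.3  10.9  12.3]
    70 110 18 u [-17.4 -17.3  -2.6  -2.1]
side lug 127 v [-105.4 -104.9  101.   103.6] 0.0738
    -110 -70 84 u [-30.5 -30.2  24.7  25.9]
    30 70 9 u [-29.2 -29.  -20.6 -20.5]
    70 110 29 u [-30.3 -30.1  -8.   -6.8]
top bar 559 v [-90.  -89.5  16.8  19.2] 0.1002
    -110 -70 121 u [-14.6 -13.7  12.4  14. ]
    -70 -30 228 u [-14.6 -14.   12.5  13.1]
top lug 218 v [-104.1 -103.2  -65.2  -63.9] 0.0757
    -110 -70 196 u [-28.3 -27.9  26.6  27.7]
    -70 -30 22 u [-28.2 -28.2  26.3  27.6]
17.65 [0.44080965 0.21458243 0.0887562 ]
```

The bar is now centred: the end gap is 14 mm and the lateral offset about 0. Lower it slowly.

Call:
carry_out([
  [0, 0, 0.006, 0, 0, 0],
  [0, 0, 0.012, 0, 0, 0],
  [0, 0, 0.017, 0, 0, 0],
  [0, 0, 0.02, 0, 0, 0],
  [0, 0, 0.021, 0, 0, 0],
])

```text
time: 18.15
tool_pos: [0.4402, 0.2144, 0.0667]
ee_rot: [-3.14, 0.0, 1.737]
wrist_force: [-0.4, 0.3, -2.2]
width: 0.0271
finger_force: 30.0
```

Call:
carry_out([
  [0, 0, 0.001, 0, 0, 0],
  [0, 0, 0.0015, 0, 0, 0],
  [0, 0, 0.002, 0, 0, 0],
  [0, 0, 0.002, 0, 0, 0],
  [0, 0, 0.002, 0, 0, 0],
])

```text
time: 18.65
tool_pos: [0.4407, 0.2146, 0.0656]
ee_rot: [3.141, -0.0, 1.737]
wrist_force: [-0.4, -0.7, -1.1]
width: 0.0274
finger_force: 30.0
```

```bash
python3 - <<'E'
from h import *
a=np.radians(9.5); ey=np.array([-np.sin(a),np.cos(a)]); ex=np.array([np.cos(a),np.sin(a)])
c=np.array([.4435,.212])
s=snap('top'); X=cloud(s)
u=(X[...,:2]-c)@ex; v=(X[...,:2]-c)@ey
for nm,m in (('bar',(abs(u)<.01)&(v<-.03)&(v>-.085)),('lugs',(abs(u)>.021)&(abs(u)<.026)&(v<-.07)&(v>-.1))):
    print(nm,m.sum(),np.nanmedian(X[m][:,2]))
o=get_obs();print(o['time'],o['tool_pos'],o['wrist_force'])
E
```

```text
bar 969 0.42348428890551776
lugs 55 0.07613295025888575
18.7 [0.44071419 0.21460147 0.0656378 ] [ 0.15655324  0.72468361 -1.42622204]
```

Call:
carry_out([
  [0, 0, 0.0005, 0, 0, 0],
  [0, 0, 0.001, 0, 0, 0],
  [0, 0, 0.001, 0, 0, 0],
  [0, 0, 0.001, 0, 0, 0],
  [0, 0, 0.001, 0, 0, 0],
])

```text
time: 19.2
tool_pos: [0.4407, 0.2146, 0.065]
ee_rot: [3.141, -0.0, 1.737]
wrist_force: [-1.7, 0.4, 2.4]
width: 0.0277
finger_force: 30.0
```

Call:
carry_out([
  [0, 0, 0.0005, 0, 0, 0],
  [0, 0, 0.0005, 0, 0, 0],
  [0, 0, 0.0005, 0, 0, 0],
  [0, 0, 0.0005, 0, 0, 0],
  [0, 0, 0.0005, 0, 0, 0],
])

```text
time: 19.7
tool_pos: [0.4408, 0.2146, 0.065]
ee_rot: [3.141, -0.0, 1.737]
wrist_force: [-2.2, -0.9, 5.1]
width: 0.0275
finger_force: 30.0
```

The bar is in contact with the pocket floors at the expected height, so release and retreat.

Call:
carry_out([
  [0, 0, 0, 0, 0, 0],
  [0, 0, 0, 0, 0, 0],
  [0, 0, 0, 0, 0, 0],
  [0, 0, 0, 0, 0, 0],
  [0, 0, 0, 0, 0, 0],
], jaw=0.6)

```text
time: 20.2
tool_pos: [0.4406, 0.2145, 0.0638]
ee_rot: [-3.141, -0.0, 1.737]
wrist_force: [0.5, -0.6, -0.1]
width: 0.0565
finger_force: 0.0
```

Call:
carry_out([
  [0, 0, -0.01, 0, 0, 0],
  [0, 0, -0.03, 0, 0, 0],
  [0, 0, -0.06, 0, 0, 0],
  [0, 0, -0.1, 0, 0, 0],
  [0, -0.03, -0.13, 0, 0, 0],
])

```text
time: 20.7
tool_pos: [0.4131, 0.2099, 0.1968]
ee_rot: [3.138, -0.001, 1.736]
wrist_force: [0.3, 0.6, 0.3]
width: 0.0568
finger_force: 0.0
```

Call:
carry_out([
  [0, -0.045, 0, 0, 0, 0],
  [0, -0.09, 0, 0, 0, 0],
  [0, -0.13, 0, 0, 0, 0],
  [0, -0.13, 0, 0, 0, 0],
  [0, -0.13, 0, 0, 0, 0],
])

```text
time: 21.2
tool_pos: [0.2831, 0.1883, 0.1951]
ee_rot: [3.138, -0.001, 1.737]
wrist_force: [0.7, 0.2, -0.3]
width: 0.0565
finger_force: 0.0
```

```bash
python3 - <<'E'
from h import *
s=snap('side'); save(s,'pics/side7.png',(100,280,230,430),4)
a=np.radians(9.5); ey=np.array([-np.sin(a),np.cos(a)]); ex=np.array([np.cos(a),np.sin(a)])
c=np.array([.4435,.212])
for n in ('side','top'):
    X=cloud(snap(n)); u=(X[...,:2]-c)@ex; v=(X[...,:2]-c)@ey
    for nm,lo,hi in (('-end',-.085,-.04),('+end',.04,.085)):
        m=(abs(u)<.009)&(v>lo)&(v<hi); print(n,nm,m.sum(),np.nanmedian(X[m][:,2]))
E
```

```text
side -end 50 0.0747601237713621
side +end 61 0.07349036877185244
top -end 154 0.0765814328179852
top +end 159 0.07645695063778107
```

View pics/side7.png

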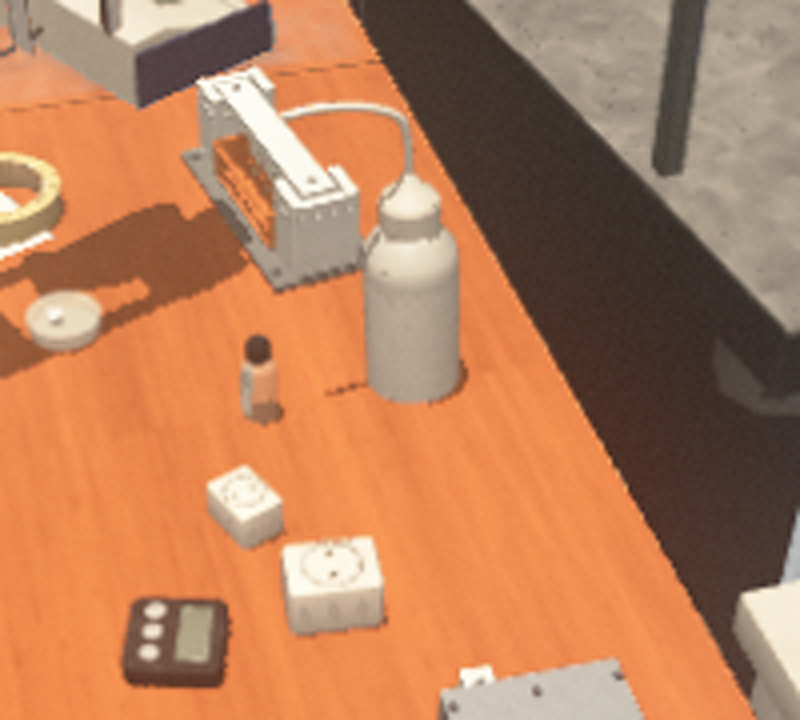

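The bar sits flat in both pockets, running from (235,85) to (315,180) with its top at 76 mm at both ends. The adaptor stands upright at (332,585), the bottle and vial are still standing in place, and the arm is clear.

```bash
python3 -c "
from bench import *
print(close_job())"
```

```text
the job is handed in; nothing more can be done
None
```

The job is handed in, with no verdict returned: in the last pictures the wide bar lies flat in both carrier pockets, the adaptor stands upright to one side, the narrow bar is still in the rack, and the wash bottle and vial are standing where they were.

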